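# Take the brass stub off the welding turntable

### The arm

A 6-joint arm with a two-finger parallel gripper is mounted at the origin on the work surface. World frame = base frame: x ahead of the robot, y to its left, z up, the work surface at z = 0. Lengths are in mm, angles in rad, forces in N, time in s.
With the tool pointing down it reaches from about 300 to 775 mm from the base axis. Payload 14.6 kg.
Tool frame: the origin (TCP) lies on the front face of the gripper's body, between the roots of the fingers; the fingertips stand 97 mm ahead of it and the grasp point (between the pads) lies 78 mm ahead of it; z points along the fingers, y is the line along which they close (so a half turn about z gives the same grasp; the last joint's range is limited). The gripper opens to 94 mm and grips with 3 to 60 N. Pads are 16 mm wide; open, the fingers measure 119 mm over their backs; the gripper's body (75 mm by 177 mm) begins 78 mm behind the grasp point.
Start: joints at [1.125, 0.3, 1.521, -0, 1.321, -0.067], TCP at [203.39, 511.001, 302.646] pointing down, gripper open.
Joint ranges: [-3.03, 3.03], [-0.79, 2.21], [0.23, 2.52], [-1.04, 4.18], [0, 3.07], [-2.55, 2.55]. Speed limits (rad/s): [2.22, 2.22, 2.57, 3.14, 3.14, 3.14].

### API

Orientations are given as [roll, pitch, yaw] about the fixed x, y, z axes, in that order (R = Rz(yaw) Ry(pitch) Rx(roll)).
In Python, from cell import * gives the robot as it stands.
- The arm moves only by the tool carry_out, never from a script. Its arguments are lists of equal length, an entry for each row: "slide": the shift along the world's x, y, z scaled (see below), a list of three; "dr": the turn, a rotation vector about the world's x, y, z scaled (see below), a list of three; "gripper": the opening in per cent of the stroke, from 0 (shut) to 100 (fully open). A call has 1 to 10 rows; each row is the pose to reach, as a shift and turn from the pose commanded when the call began, turning the shorter way round; what a row does not reach only later rows make up. The controller multiplies each number of a shift by 0.25 m and each number of a turn by 360 degrees. A row lasts 1/12 s, in which the tool goes at most 41.7 mm and 7.16 degrees, less where a joint would pass 70% of its speed; a pose out of reach is approached as far as the arm can. A call with a number of a shift or a turn outside -1 to 1 is refused whole. A call with a gripper value outside its range is refused whole. The fingers move at their own pace and stop on an object; "newtons" is the grip in N (left out, the last holds). Time passes only in rows, so rows that repeat a pose let the fingers close. It gives the time, the measured TCP pose, the force, the opening and the grip force at its end, in the units of the state.
- read_state(): the state, without advancing time (a new reading comes with each control period).
- camera(name): name is "side" or "top"; returns the picture (384x512x3 uint8, red, green, blue); there is no depth.
- camera_model(name): a dict with "vfov" (degrees; the focal length in pixels is half the picture's height over the tangent of half this angle, whatever the lens; pixels are square), "cx", "cy" (the principal point, pixels), "R" (3x3) and "t" (3): a world point X has camera coordinates R X + t. Camera axes: x right, y down, z forward; pixel columns grow to the right and rows downward; lengths in mm; the calibration is good to about 2 mm. A picture is of the moment at which its call begins. camera_model takes no time and is no camera call.
- sign_off(): hands the job in; it is judged then, once.
The state is a dict: "clock": time; "joints": joint angles; "qd": joint speeds; "effort": joint torques, N m; "eef_pos": TCP position; "eef_rot": TCP orientation; "wrist_force": force on the tool from outside, world axes, zero at the start; "moment": the same for the moment, N m; "finger_gap": finger opening in mm; "finger_force": force on a finger pad.
Only numpy, scipy, OpenCV 4.12 (cv2) and the standard library are available. Lean on these libraries where they do the work, as an engineer would, in place of code of your own. Each camera call takes 0.05 s, during which the arm holds its last target. There are 200 camera calls.

### The job

Three flanged pipe stubs stand on the freely spinning welding turntable, and one of them is brass, which does not belong in this steel job. Lift the brass stub off and set it down gently, standing upright on its flange, in the shallow red tray; lower it onto the tray's floor before letting go, and leave the two steel stubs standing on the turntable.

Things in the scene. Friction and masses are not known exactly. Their poses are not given: they have to be found in the camera images.
- brass_stub: The brass (yellow metal) stub: an upright tube, outer diameter 40 mm, open at the top, on a round flange 54 mm across and 10 mm thick; 62 mm high overall, about 0.42 kg. Origin: centre of the flange's underside; z up along the tube. It stands loose on the turntable, 85 mm from its centre. Grip the tube above the flange, fingers either side, in any direction.
- steel_stub_a: A bright steel stub of the same shape and size, standing on the turntable about 147 mm (centre to centre) from the brass one. Origin: centre of the flange's underside; z up.
- steel_stub_b: A dark grey steel stub of the same shape and size, about 147 mm from each of the others. Origin: centre of the flange's underside; z up. The turntable under all three: a grey disc 280 mm across with dark radial slots, top 64 mm above the bench, on a low blue foot; a passive bearing that turns almost without friction when anything on it is pushed sideways.
- tray: The shallow red tray fixed to the bench: 150 mm (its x) by 130 mm (its y) outside, walls 5 mm thick and 20 mm high, flat floor whose top is 5 mm above the bench, empty. Origin: centre of its underside; z up.
There are look-alikes about, which are no part of the job. Of the things shaped like the brass_stub, the brass one is meant.

How it is judged (in metres and radians):
On the way, in this order (a step that is already met when the one before it is completed fails the run):
1. the brass stub is held, its foot 30 mm or more above the turntable (height (world z) of brass_stub above 0.094 m and contact force between the fingers and brass_stub above 0.5 N), for 0.1 s.
2. the brass stub, still held, is lowered upright to within 10 mm of the tray's floor (height (world z) of brass_stub below 0.015 m and angle between brass_stub's own z axis and vertical below 0.3 rad and horizontal distance between brass_stub and tray below 0.07 m and contact force between the fingers and brass_stub above 0.5 N).
At the end, for the whole second after the job is handed in: The brass stub stands at rest and upright (within 10 degrees) on the red tray's floor, its foot flat on it (within 5 mm) and wholly inside the walls; both steel stubs still stand upright (within 10 degrees) on the turntable (x of brass_stub in the frame of tray between -0.05 and 0.05 m and y of brass_stub in the frame of tray between -0.04 and 0.04 m and z of brass_stub in the frame of tray between 0 and 0.01 m and angle between each of brass_stub, steel_stub_a, steel_stub_b's own z axis and vertical below 0.17 rad and linear speed of brass_stub below 0.02 m/s and height (world z) of steel_stub_a between 0.058 and 0.07 m and height (world z) of steel_stub_b between 0.058 and 0.07 m); the robot touches nothing.
It fails at once if a steel stub is tipped over (beyond 30 degrees), lifted more than 15 mm or knocked off the turntable (angle between any of steel_stub_a, steel_stub_b's own z axis and vertical above 0.52 rad or height (world z) of any of steel_stub_a, steel_stub_b above 0.079 m or height (world z) of any of steel_stub_a, steel_stub_b below 0.045 m).
It also fails if it takes over 35 s, if anything falls off the work surface, if the arm or the gripper's body presses on something with over 40 N, if the wrist force passes 120 N, or if a joint passes its speed limit or range.

## Working session

There is one attempt and no reset: what is moved stays moved. The work goes in short steps, Python scripts to look and compute and a tool call to move; the robot and the scene stay as the last step left them, time stands still between calls to the robot, and variables do not carry over. Pictures are saved under pics/ and viewed, at most 10 in all, crops included, and the job is handed in when it is done.

Besides the shell and the picture viewer there is one more tool, called after "Emit:" by a JSON object that holds its "name" and its "arguments". carry_out: Moves the arm, as the interface text tells. Its arguments: {"type":"object","properties":{"slide":{"type":"array","items":{"type":"array","items":{"type":"number","minimum":-1,"maximum":1}}},"dr":{"type":"array","items":{"type":"array","items":{"type":"number","minimum":-1,"maximum":1}}},"gripper":{"type":"array","items":{"type":"number"}},"newtons":{"type":"number"}},"required":["slide","dr","gripper"]}

```bash
mkdir -p pics
python3 - <<'E'
from cell import *
import cv2
for n in("top","side"):
    cv2.imwrite(f"pics/{n}0.png",camera(n)[:,:,::-1]); print(n,camera_model(n))
print(read_state())
E
```

```text
top {'vfov': 42.81563846380086, 'cx': 251.40999214636247, 'cy': 192.90823759679998, 'R': array([[ 9.21808131e-04, -9.99690373e-01,  2.48658086e-02],
       [-9.82451233e-01, -5.54326073e-03, -1.86437245e-01],
       [ 1.86517357e-01, -2.42575850e-02, -9.82152150e-01]]), 't': array([ -42.98103951,  519.89028406, 1068.12514274])}
side {'vfov': 51.3352433621698, 'cx': 260.7343665419285, 'cy': 188.32838295954912, 'R': array([[ 0.75063985, -0.66071109,  0.00082146],
       [-0.41027642, -0.46709257, -0.783261  ],
       [ 0.51789292,  0.58760989, -0.62169248]]), 't': array([-402.1395047 ,  245.24479304,  759.83929983])}
{'clock': 0.1, 'joints': array([ 1.12539311e+00,  3.00394313e-01,  1.52150456e+00,  3.77257199e-06,
        1.32071793e+00, -6.65831829e-02]), 'qd': array([ 0.00065335, -0.00054733, -0.00044301, -0.00033198,  0.00027456,
        0.00018303]), 'effort': array([-2.65467015e-04, -5.32640183e+01, -3.53291774e+01,  7.09039718e-02,
        2.34138023e-02, -5.71845794e-05]), 'eef_pos': array([203.33858659, 510.88618813, 302.16077341]), 'eef_rot': array([-3.14057102e+00, -7.17869516e-05,  2.76277165e+00]), 'wrist_force': array([0.19288665, 0.15499566, 0.08021986]), 'moment': array([-0.00421267, -0.00739779,  0.0257825 ]), 'finger_force': 0.0, 'finger_gap': 94.1550219916249}
```

View pics/top0.png

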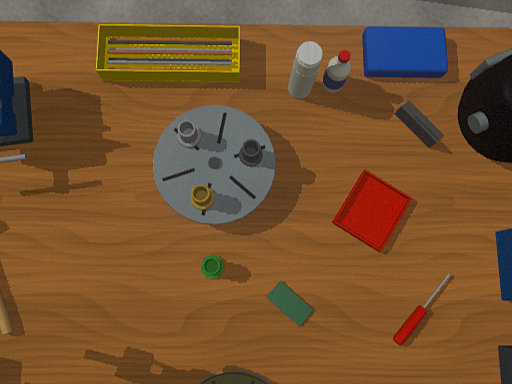

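View pics/side0.png

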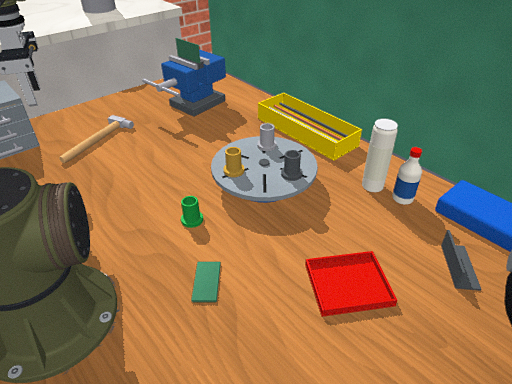

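The top view shows the brass stub at about (202,196), bright steel at (187,132), dark steel at (251,153), the tray centred near (373,211), and a green look-alike at (212,267). I'll enlarge this to read it more closely.

```bash
cat > h.py <<'E'
from cell import *
import cv2, numpy as np
def ray(n,u,v,z):
    m=camera_model(n); f=192/np.tan(np.radians(m["vfov"]/2)); R=np.array(m["R"]);t=np.array(m["t"])
    d=R.T@[(u-m["cx"])/f,(v-m["cy"])/f,1]; c=-R.T@t
    return (c+d*(z-c[2])/d[2]).round(1)
def proj(n,X):
    m=camera_model(n); f=192/np.tan(np.radians(m["vfov"]/2)); p=m["R"]@np.array(X,float)+m["t"]
    return (p[:2]/p[2]*f+[m["cx"],m["cy"]]).round(1)
E
python3 - <<'E'
from h import *
a=cv2.imread("pics/top0.png")
L=cv2.resize(a[95:235,145:285],(560,560),interpolation=cv2.INTER_CUBIC)
cv2.imwrite("pics/c1.png",L)
b=camera("top")[:,:,::-1]; print("motion",cv2.absdiff(a,b)[100:225,150:280].max())
hsv=cv2.cvtColor(a,cv2.COLOR_BGR2HSV)
m=((hsv[...,0]<6)|(hsv[...,0]>174))&(hsv[...,1]>170)&(hsv[...,2]>80); m=m.astype(np.uint8); m[:,:320]=0;m[:,430:]=0;m[:150]=0;m[260:]=0
c=max(cv2.findContours(m,0,2)[0],key=cv2.contourArea); r=cv2.minAreaRect(c); print(r)
bp=cv2.boxPoints(r); W=np.array([ray("top",*p,20) for p in bp]); print(W,W.mean(0))
m2=((hsv[...,0]>12)&(hsv[...,0]<30)&(hsv[...,1]>140)).astype(np.uint8)
s=m2[175:225,180:225]; ys,xs=np.nonzero(s); print(xs.min()+180,xs.max()+180,ys.min()+175,ys.max()+175)
for n,u,v,z in [("top",202,194,126),("top",187,132,126),("top",251,153,126),("side",234,151,126)]: print(n,ray(n,u,v,z))
E
```

```text
motion 18
((371.9189147949219, 210.50357055664062), (56.755680084228516, 62.991825103759766), 31.184978485107422)
[[ 456.  -228.    20. ]
 [ 585.4 -309.8   20. ]
 [ 514.9 -422.    20. ]
 [ 388.3 -338.4   20. ]] [ 486.15 -324.55   20.  ]
180 224 185 224
top [502.5  65.2 126. ]
top [639.  100.3 126. ]
top [593.1 -38.4 126. ]
side [506.   65.8 126. ]
```

View pics/c1.png

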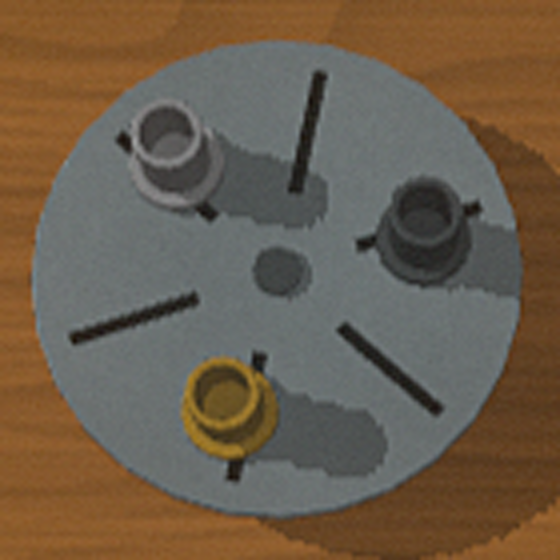

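Run:
```python
from h import *
a=cv2.imread("pics/side0.png")
cv2.imwrite("pics/c2.png",cv2.resize(a[120:200,200:330],None,fx=6,fy=6,interpolation=cv2.INTER_CUBIC))
print(ray("top",200.9,193.1,126),ray("top",202.1,197.5,74),ray("top",215.1,162.6,64))
```

```text
[504.5  67.6 126. ] [504.4  68.9  74. ] [587.   41.7  64. ]
```

View pics/c2.png

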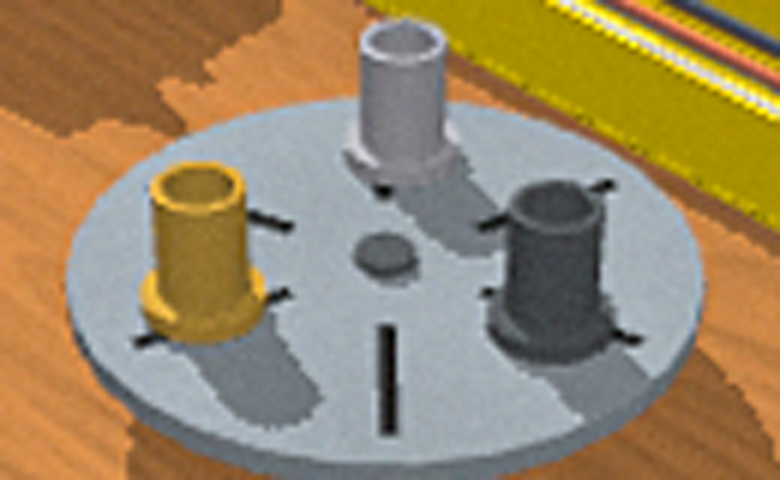

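The side crop agrees: the brass rim centre at (232.6,150.9) gives about (504,68) mm. Now moving over the brass stub.

Emit:
{"name": "carry_out", "arguments": {"slide": [[0.6,-0.888,0],[0.6,-0.888,0],[0.6,-0.888,0],[0.6,-0.888,0],[0.6,-0.888,0],[0.6,-0.888,0],[0.6,-0.888,0],[0.6,-0.888,0],[0.6,-0.888,0]], "dr": [[0,0,0],[0,0,0],[0,0,0],[0,0,0],[0,0,0],[0,0,0],[0,0,0],[0,0,0],[0,0,0]], "gripper": [100,100,100,100,100,100,100,100,100]}}

```text
clock: 0.9
eef_pos: [353.7, 288.5, 302.6]
eef_rot: [3.142, -0.0, 2.761]
wrist_force: [-0.4, 0.9, 0.2]
finger_gap: 93.9
finger_force: 0.0
```

Emit:
{"name": "carry_out", "arguments": {"slide": [[0.604,-0.884,-0.1],[0.604,-0.884,-0.1],[0.604,-0.884,-0.1],[0.604,-0.884,-0.1],[0.604,-0.884,-0.1],[0.604,-0.884,-0.1],[0.604,-0.884,-0.1],[0.604,-0.884,-0.1],[0.604,-0.884,-0.1],[0.604,-0.884,-0.1]], "dr": [[0,0,0],[0,0,0],[0,0,0],[0,0,0],[0,0,0],[0,0,0],[0,0,0],[0,0,0],[0,0,0],[0,0,0]], "gripper": [100,100,100,100,100,100,100,100,100,100]}}

```text
clock: 1.73
eef_pos: [504.0, 69.4, 277.5]
eef_rot: [3.142, -0.0, 2.764]
wrist_force: [-0.9, 0.9, 1.1]
finger_gap: 93.8
finger_force: 0.0
```

Run:
```python
from h import *
s=read_state(); print(s["clock"],s["eef_pos"],s["eef_rot"],s["wrist_force"])
a=camera("side")[:,:,::-1]; b=camera("top")[:,:,::-1]
v=lambda i,x,y:cv2.resize(i[y:y+140,x:x+130],None,fx=3,fy=3,interpolation=cv2.INTER_CUBIC)
cv2.imwrite("pics/d.png",np.hstack([v(a,190,70),v(b,150,95)]))
```

```text
1.7333 [504.01110539  69.39050246 277.54011121] [ 3.14157405e+00 -4.42300640e-04  2.76409545e+00] [-0.899713    0.90363197  1.10721269]
```

View pics/d.png

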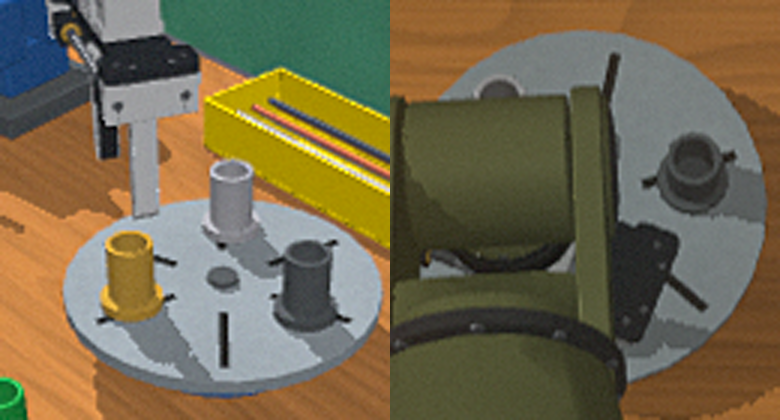

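The side view shows the open fingers straddling the brass stub (finger mid-line at about x=126 in the crop, tube at 129), and the turntable hasn't moved. Descending now.

Emit:
{"name": "carry_out", "arguments": {"slide": [[0,0,-0.08],[0,0,-0.16],[0,0,-0.22],[0,0,-0.28],[0,0,-0.33],[0,0,-0.36],[0,0,-0.38],[0,0,-0.38],[0,0,-0.38]], "dr": [[0,0,0],[0,0,0],[0,0,0],[0,0,0],[0,0,0],[0,0,0],[0,0,0],[0,0,0],[0,0,0]], "gripper": [100,100,100,100,100,100,100,100,100]}}

```text
clock: 2.58
eef_pos: [504.5, 68.3, 183.2]
eef_rot: [3.141, 0.001, 2.763]
wrist_force: [0.7, 0.1, 0.3]
finger_gap: 94.0
finger_force: 0.0
```

Run:
```python
from h import *
a=camera("side")[:,:,::-1]
cv2.imwrite("pics/e.png",cv2.resize(a[90:210,190:330],None,fx=5,fy=5,interpolation=cv2.INTER_CUBIC))
```

```text
(no output)
```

View pics/e.png

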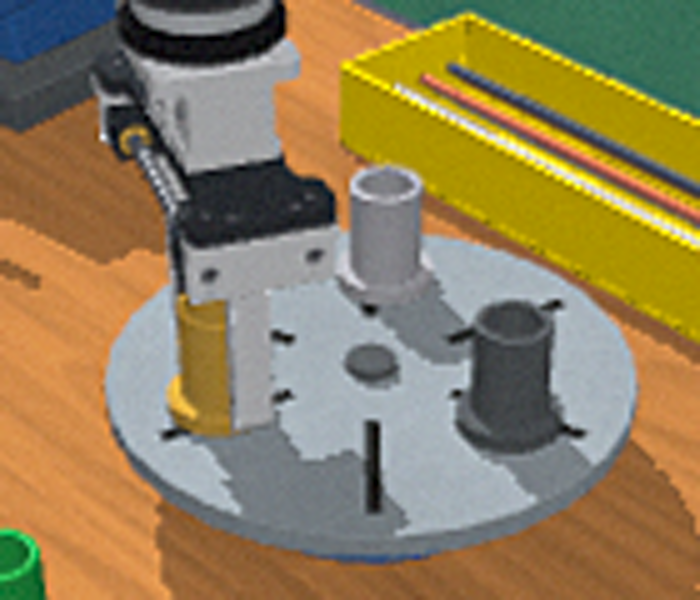

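The fingers stand either side of the tube, above the flange and clear of the steel stubs. Closing gently, then tightening.

Emit:
{"name": "carry_out", "arguments": {"slide": [[0,0,0],[0,0,0],[0,0,0],[0,0,0],[0,0,0],[0,0,0],[0,0,0],[0,0,0],[0,0,0],[0,0,0]], "dr": [[0,0,0],[0,0,0],[0,0,0],[0,0,0],[0,0,0],[0,0,0],[0,0,0],[0,0,0],[0,0,0],[0,0,0]], "gripper": [80,70,60,52,48,44,40,35,30,30], "newtons": 8}}

```text
clock: 3.47
eef_pos: [504.4, 67.9, 182.7]
eef_rot: [-3.141, 0.0, 2.763]
wrist_force: [-0.5, 0.1, 0.2]
finger_gap: 40.6
finger_force: 8.0
```

Emit:
{"name": "carry_out", "arguments": {"slide": [[0,0,0],[0,0,0],[0,0,0],[0,0,0],[0,0,0]], "dr": [[0,0,0],[0,0,0],[0,0,0],[0,0,0],[0,0,0]], "gripper": [20,20,20,20,20], "newtons": 30}}

```text
clock: 3.88
eef_pos: [504.4, 68.0, 182.6]
eef_rot: [-3.142, -0.0, 2.763]
wrist_force: [-0.3, -0.7, 0.3]
finger_gap: 40.2
finger_force: 30.0
```

Emit:
{"name": "carry_out", "arguments": {"slide": [[0,0,0.02],[0,0,0.06],[0,0,0.12],[0,0,0.18],[0,0,0.24],[0,0,0.3],[0,0,0.36],[0,0,0.4],[0,0,0.4],[0,0,0.4]], "dr": [[0,0,0],[0,0,0],[0,0,0],[0,0,0],[0,0,0],[0,0,0],[0,0,0],[0,0,0],[0,0,0],[0,0,0]], "gripper": [20,20,20,20,20,20,20,20,20,20]}}

```text
clock: 4.72
eef_pos: [504.3, 68.0, 282.8]
eef_rot: [3.141, 0.0, 2.763]
wrist_force: [-0.2, -0.2, -4.2]
finger_gap: 39.9
finger_force: 30.0
```

Run:
```python
from h import *
a=camera("side")[:,:,::-1]
cv2.imwrite("pics/f.png",cv2.resize(a[70:220,190:340],None,fx=4,fy=4,interpolation=cv2.INTER_CUBIC))
```

```text
(no output)
```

View pics/f.png

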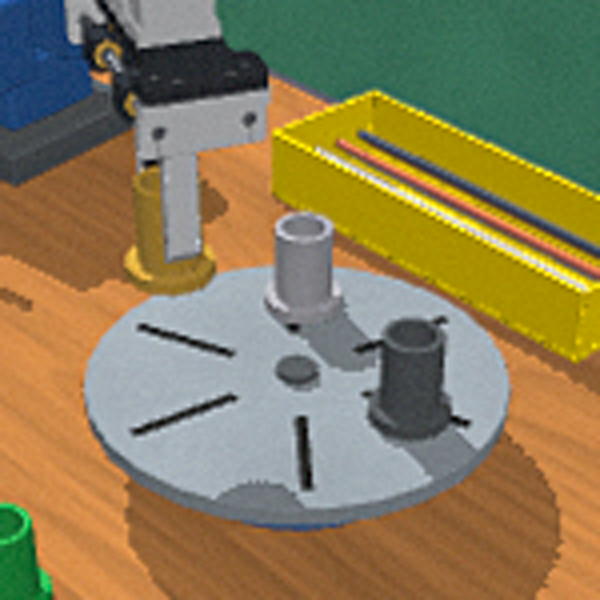

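The brass stub is held upright about 100 mm above the turntable, and both steel stubs are standing. Carrying it to the tray.

Emit:
{"name": "carry_out", "arguments": {"slide": [[0,-0.04,0],[0,-0.12,0],[0,-0.22,0],[0,-0.33,0],[0,-0.44,0],[0,-0.55,0],[0,-0.66,0],[0,-0.76,0],[0,-0.84,0],[0,-0.88,0]], "dr": [[0,0,0],[0,0,0],[0,0,0],[0,0,0],[0,0,0],[0,0,0],[0,0,0],[0,0,0],[0,0,0],[0,0,0]], "gripper": [20,20,20,20,20,20,20,20,20,20]}}

```text
clock: 5.6
eef_pos: [503.8, -154.6, 281.7]
eef_rot: [-3.141, -0.001, 2.761]
wrist_force: [0.1, 0.2, -3.9]
finger_gap: 40.1
finger_force: 30.0
```

Emit:
{"name": "carry_out", "arguments": {"slide": [[-0.01,-0.06,0],[-0.02,-0.15,0],[-0.03,-0.25,0],[-0.04,-0.36,0],[-0.05,-0.47,0],[-0.06,-0.57,0],[-0.07,-0.65,0],[-0.072,-0.692,0],[-0.072,-0.692,0],[-0.072,-0.692,0]], "dr": [[0,0,0],[0,0,0],[0,0,0],[0,0,0],[0,0,0],[0,0,0],[0,0,0],[0,0,0],[0,0,0],[0,0,0]], "gripper": [20,20,20,20,20,20,20,20,20,20]}}

```text
clock: 6.43
eef_pos: [486.4, -324.6, 282.1]
eef_rot: [3.141, -0.001, 2.762]
wrist_force: [0.0, 0.6, -4.3]
finger_gap: 40.2
finger_force: 30.0
```

Run:
```python
from h import *
a=camera("side")[:,:,::-1]
cv2.imwrite("pics/g.png",cv2.resize(a[120:330,200:420],None,fx=2.7,fy=2.7,interpolation=cv2.INTER_CUBIC))
s=read_state(); p=s["eef_pos"]; print(p, proj("side",[p[0],p[1],5]), proj("side",[p[0],p[1],p[2]-118]))
```

```text
[ 486.55041977 -324.1196796   282.30498041] [347.3 282.6] [359.3 226.3]
```

View pics/g.png

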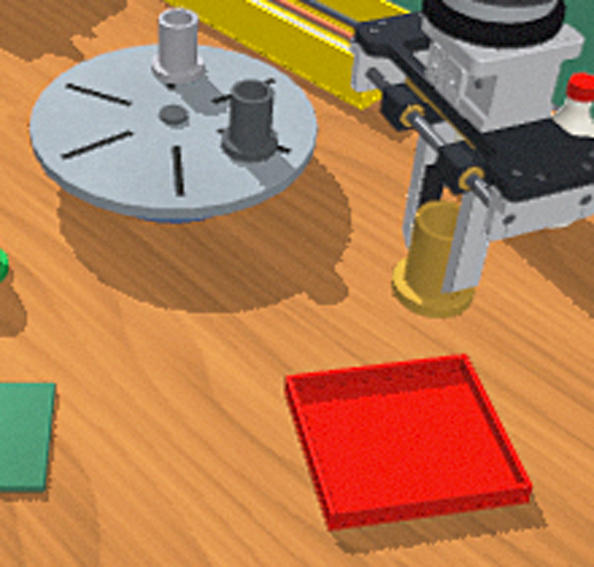

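The stub hangs at (430,286) in the crop, as predicted. The tray centre, at about (405,439), lines up with the spot below it. Lowering.

Emit:
{"name": "carry_out", "arguments": {"slide": [[0,0,-0.04],[0,0,-0.12],[0,0,-0.22],[0,0,-0.32],[0,0,-0.42],[0,0,-0.5],[0,0,-0.56],[0,0,-0.59],[0,0,-0.6],[0,0,-0.6]], "dr": [[0,0,0],[0,0,0],[0,0,0],[0,0,0],[0,0,0],[0,0,0],[0,0,0],[0,0,0],[0,0,0],[0,0,0]], "gripper": [20,20,20,20,20,20,20,20,20,20]}}

```text
clock: 7.32
eef_pos: [486.5, -324.5, 132.5]
eef_rot: [3.141, -0.0, 2.763]
wrist_force: [0.1, -0.6, -4.2]
finger_gap: 40.0
finger_force: 30.0
```

Emit:
{"name": "carry_out", "arguments": {"slide": [[0,0,-0.006],[0,0,-0.012],[0,0,-0.018],[0,0,-0.024],[0,0,-0.028],[0,0,-0.032],[0,0,-0.034],[0,0,-0.035],[0,0,-0.035],[0,0,-0.035]], "dr": [[0,0,0],[0,0,0],[0,0,0],[0,0,0],[0,0,0],[0,0,0],[0,0,0],[0,0,0],[0,0,0],[0,0,0]], "gripper": [20,20,20,20,20,20,20,20,20,20]}}

```text
clock: 8.15
eef_pos: [486.4, -325.0, 123.9]
eef_rot: [-3.142, 0.0, 2.763]
wrist_force: [-0.0, -0.3, -3.9]
finger_gap: 39.7
finger_force: 30.0
```

Not touching yet; I'll lower it in 0.5 mm steps.

Emit:
{"name": "carry_out", "arguments": {"slide": [[0,0,-0.002],[0,0,-0.004],[0,0,-0.004],[0,0,-0.004],[0,0,-0.004]], "dr": [[0,0,0],[0,0,0],[0,0,0],[0,0,0],[0,0,0]], "gripper": [20,20,20,20,20]}}

```text
clock: 8.57
eef_pos: [486.5, -325.0, 123.7]
eef_rot: [-3.141, 0.0, 2.763]
wrist_force: [-3.3, 2.7, 5.8]
finger_gap: 40.0
finger_force: 30.0
```

The wrist force went from -3.9 to +5.8 N, so the stub is on the tray floor. Easing the grip, then opening.

Emit:
{"name": "carry_out", "arguments": {"slide": [[0,0,0],[0,0,0],[0,0,0]], "dr": [[0,0,0],[0,0,0],[0,0,0]], "gripper": [20,20,20], "newtons": 5}}

```text
clock: 8.82
eef_pos: [486.6, -325.1, 123.6]
eef_rot: [-3.141, 0.001, 2.763]
wrist_force: [-2.3, 1.8, 5.5]
finger_gap: 40.5
finger_force: 5.0
```

Emit:
{"name": "carry_out", "arguments": {"slide": [[0,0,0],[0,0,0],[0,0,0],[0,0,0],[0,0,0],[0,0,0],[0,0,0],[0,0,0],[0,0,0],[0,0,0]], "dr": [[0,0,0],[0,0,0],[0,0,0],[0,0,0],[0,0,0],[0,0,0],[0,0,0],[0,0,0],[0,0,0],[0,0,0]], "gripper": [46,52,60,70,80,90,90,90,90,90]}}

```text
clock: 9.65
eef_pos: [486.4, -325.0, 122.9]
eef_rot: [3.142, -0.0, 2.763]
wrist_force: [0.5, 0.4, 0.2]
finger_gap: 84.0
finger_force: 0.0
```

Emit:
{"name": "carry_out", "arguments": {"slide": [[0,0,0.04],[0,0,0.12],[0,0,0.24],[0,0,0.38],[0,0,0.52],[0,0,0.64],[0,0,0.7],[0,0,0.7],[0,0,0.7],[0,0,0.7]], "dr": [[0,0,0],[0,0,0],[0,0,0],[0,0,0],[0,0,0],[0,0,0],[0,0,0],[0,0,0],[0,0,0],[0,0,0]], "gripper": [90,90,90,90,90,90,90,90,90,90]}}

```text
clock: 10.48
eef_pos: [486.1, -324.8, 296.7]
eef_rot: [3.141, -0.002, 2.763]
wrist_force: [-1.0, -0.3, -0.3]
finger_gap: 84.8
finger_force: 0.0
```

Run:
```python
from h import *
a=camera("side")[:,:,::-1]
cv2.imwrite("pics/i.png",cv2.resize(a[120:330,200:420],None,fx=2.7,fy=2.7,interpolation=cv2.INTER_CUBIC))
```

```text
(no output)
```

View pics/i.png

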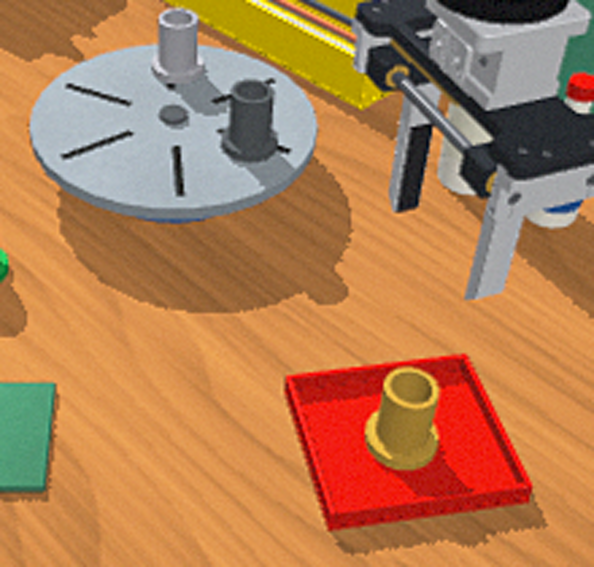

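The brass stub stands upright in the middle of the tray with its foot near (402,440) in the crop. Both steel stubs are still on the turntable and the gripper is clear.

```bash
python3 -c "
from cell import *
print(sign_off())"
```

```text
the job is handed in; nothing more can be done
None
```

I set the brass stub upright near the middle of the red tray and handed the job in at about 10.5 s; both steel stubs still stand on the turntable, though sign-off returned no verdict.

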